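# Dock two keyed microscope stage plates in the lanes they fit

### The arm

A 7-joint arm with a two-finger parallel gripper is mounted at the origin on the work surface. World frame = base frame: x ahead of the robot, y to its left, z up, the work surface at z = 0. Lengths are in m, angles in rad, forces in N, time in s.
With the tool pointing down it reaches from about 0.4 to 0.85 m from the base axis. Payload 10.4 kg.
Tool frame: the origin (TCP) lies midway between the tips of the shut fingers; the grasp point (between the pads) lies manip.grip_depth behind it (manip.grip_depth is the distance from the TCP to the grasp point, in m); z points along the fingers, x is the direction in which the jaws open and shut, and the axes are right-handed (so a half turn about z gives the same grasp; the last joint's range is limited). The gripper opens to 85 mm and grips with 20 to 120 N. Pads are 22 mm wide; open, the fingers measure 114 mm over their backs; the gripper's body (76 mm by 85 mm) begins 54 mm behind the grasp point. The pads swing forward as they close: fully open they stand 13 mm farther back than shut.
Start: joints at [-1.214, 0.332, -0.065, 1.46, 0.022, 1.35, -0.088], TCP at [0.232, 0.58, 0.231] pointing down, gripper open.
Joint ranges: [-2.6, 2.6], [-0.5, 2.12], [-1.47, 1.34], [0.16, 2.42], [-1.27, 4.41], [0.06, 2.06], [-2.6, 2.6]. Speed limits (rad/s): [2.22, 2.22, 2.79, 2.79, 3.14, 3.14, 3.14].

### API

Orientations are given as a unit quaternion [x, y, z, w].
In Python, from workcell import manip gives the robot as it stands. The module is installed in compiled form; this text tells all that it offers.
- The arm moves only by the tool send_rows, never from a script. Its argument "steps" is a list of rows, each a list of 2 entries, a list of its own where there are three numbers: the shift along the tool's x, y, z in m, then the turn about the tool's z in rad. In form: [[[x, y, z], spin], ...]. A call has exactly 8 rows; each row is the pose to reach, as a shift and turn from the pose commanded when the call began, along the tool's axes at that moment; what a row does not reach only later rows make up. A row lasts 1/8 s, in which the tool goes at most 62.5 mm and 10.7 degrees, less where a joint would pass 70% of its speed; a pose out of reach is approached as far as the arm can. A call with a gripper value outside its range is refused whole. "hand" is the opening, from 0 (shut) to 1 (fully open), set as the call begins (left out, the last holds). The fingers move at their own pace and stop on an object; "force" is the grip in N (left out, the last holds). Time passes only in rows, so rows that repeat a pose let the fingers close, or fill a call up. It gives the time, the measured TCP pose, the force and the opening at its end, in the units of the state.
- manip.get_obs(): the state, without advancing time (a new reading comes with each control period).
- manip.camera(name): name is "side" or "top"; returns (picture, depth): 420x560x3 uint8, red, green, blue; 420x560 float32, m along the optical axis (not along the pixel's ray), 0 where there is no reading.
- manip.camera_info(name): a dict with "intrinsics" (3x3 intrinsics, pixels), "dist_coeffs" ([k1, k2, p1, p2, k3] as OpenCV has them; the pictures are not rectified), "pose" (4x4, takes a point from camera to world coordinates). Camera axes: x right, y up, looking along -z (the intrinsics and any distortion apply to the point x, -y, -z); pixel columns grow to the right and rows downward; lengths in m; the calibration is good to about 2 mm. A picture is of the moment at which its call begins. camera_info takes no time and is no camera call.
- manip.hand_in(): hands the job in, once; it reports no verdict.
The state is a dict: "clock": time; "joint_pos": joint angles; "joint_velocities": joint speeds; "tau": joint torques, N m; "position": TCP position; "ee_rot": TCP orientation; "ft_force": force on the tool from outside, world axes, zero at the start; "torque": the same for the moment, N m; "grip_width": opening from 0.0 (shut) to 1.0 (fully open).
Only numpy, scipy, OpenCV 4.12 (cv2) and the standard library are available. Lean on these libraries where they do the work, as an engineer would, in place of code of your own. Each camera call takes 0.05 s, during which the arm holds its last target.

### The job

Put the two microscope stage plates away in the docking rack: slide each one, nose first, in at the open mouth of the lane whose key suits its keyway until it is fully home against the back wall. The keys differ, so try a plate gently, and if it stops short draw it out and use the other lane; never force a plate, and leave everything else on the table where it is.

Things in the scene. Friction and masses are not known exactly. Their poses are not given: they have to be found in the camera images.
- rack: Low grey rack fixed to the table, 189 mm wide (y), 92 deep, 18 high; origin on the table, middle of its mouth; +x runs into the lanes. Two lanes, centrelines y=+46 (left) and -46 mm, 73 mm wide, 80 mm deep, floor = table; 6 mm lips overhang both sides of a lane 13 to 18 mm up, so plates enter only at the mouth. Flared guides (18 high) stand 14 mm out before the mouth, opening it to 81 mm.
- plate_1: Loose aluminium stage plate, 0.18 to 0.33 kg, 90 mm long (x), 70 wide (y), 10 thick; origin: centre of its underside, +x to its nose. A keyway 16 mm wide, 46 long, open at the nose, is cut through, its middle 16 mm LEFT (+y) of the plate's centreline. A black upright grip bar stands on it at x=-25 mm: 12 mm thick (x), 36 wide (y), from 10 to 40 mm above the table.
- plate_1_nose (a point): Middle of the nose edge of plate_1, 45 mm ahead of its origin, 5 mm up; axes as the plate's.
- plate_2: Loose aluminium stage plate, 0.18 to 0.33 kg, 90 mm long (x), 70 wide (y), 10 thick; origin: centre of its underside, +x to its nose. A keyway 16 mm wide, 46 long, open at the nose, is cut through, its middle 16 mm RIGHT (-y) of the plate's centreline. A black upright grip bar stands on it at x=-25 mm: 12 mm thick (x), 36 wide (y), from 10 to 40 mm above the table.
- plate_2_nose (a point): Middle of the nose edge of plate_2, 45 mm ahead of its origin, 5 mm up; axes as the plate's.
- seat_left (a point): Middle of the back wall's face in the left lane (rack x=80, y=+46 mm, 5 mm up); the nose of a plate that is fully home is here. Axes as the rack's. A steel key (40 mm long, 12 wide, 14 high) stands against this wall, its middle 16 mm to the left or the right of the centreline (unlike the other lane; which is which varies from start to start): a wrong plate stops against it 40 mm short.
- seat_right (a point): Middle of the back wall's face in the right lane (rack x=80, y=-46 mm, 5 mm up); the nose of a plate that is fully home is here. Axes as the rack's. A steel key (40 mm long, 12 wide, 14 high) stands against this wall, its middle 16 mm to the left or the right of the centreline (unlike the other lane; which is which varies from start to start): a wrong plate stops against it 40 mm short.
- key_a (a joint): How far one of the two keys is driven back on its stiff buffer spring, m: 0 at rest, grows towards the back wall, 5000 N/m (1 mm for 5 N). The two keys change lanes from start to start, so this does not tell where the key stands.
- key_b (a joint): How far one of the two keys is driven back on its stiff buffer spring, m: 0 at rest, grows towards the back wall, 5000 N/m (1 mm for 5 N). The two keys change lanes from start to start, so this does not tell where the key stands.
- brick: Bystander: whole red brick, 110 x 210 x 62 mm; origin at the centre of its underside. Leave alone.
- brick_half: Bystander: half brick, 110 x 105 x 62 mm; origin at the centre of its underside. Leave alone.
- mug: Bystander: dark blue mug, 80 mm across, 90 mm high; origin at the centre of its underside. Leave alone.
- tape: Bystander: black tape measure, 65 x 35 x 60 mm; origin at the centre of its underside. Leave alone.
- sherd: Bystander: flat terracotta sherd, 60 x 45 x 14 mm; origin at the centre of its underside. Leave alone.
- scale_bar: Bystander: white photo scale, 20 x 100 x 6 mm; origin at the centre of its underside. Leave alone.
Not all that is in view belongs to the job. Of the things that look like the rack, take the one that is farthest to the robot's left at the start. What is shaped like the plate_2 but blue is not meant.

How it is judged:
On the way:
1. one of the plates is fully home in a lane ((horizontal distance between any of plate_1_nose, plate_2_nose and seat_left below 0.006 m or horizontal distance between any of plate_1_nose, plate_2_nose and seat_right below 0.006 m)), for 0.2 s.
At the end, for the whole second after the job is handed in: each plate lies flat and still, nose first in its own lane, the middle of its nose within 6 mm of the back wall's middle point of that lane and its length within 0.08 rad of the lane's direction (((horizontal distance between plate_1_nose and seat_left below 0.006 m and horizontal distance between plate_2_nose and seat_right below 0.006 m) or (horizontal distance between plate_1_nose and seat_right below 0.006 m and horizontal distance between plate_2_nose and seat_left below 0.006 m)) and height (world z) of each of plate_1, plate_2 below 0.004 m and angle between each of plate_1, plate_2's own z axis and vertical below 0.06 rad and angle between the x axis of each of plate_1, plate_2 and the x axis of rack, either way round below 0.08 rad and linear speed of each of plate_1, plate_2 below 0.01 m/s); the robot touches nothing.
It fails at once if a plate forced against a key: the key driven back more than 8 mm (40 N) (value of joint any of key_a, key_b above 0.008 m).
It fails at once if a plate forced against the rack with more than 60 N (contact force between any of plate_1, plate_2 and rack above 60 N).
It fails at once if one of the other things on the table moved more than 25 mm (distance of any of brick, brick_half, mug, tape, sherd, scale_bar from where it was at the start of the episode above 0.025 m).
It also fails if it takes over 72 s, if anything falls off the work surface, if the arm or the gripper's body presses on something with over 40 N, if the wrist force passes 120 N, or if a joint passes its speed limit or range.

## Working session

There is one attempt and no reset: what is moved stays moved. The work goes in short steps, Python scripts to look and compute and a tool call to move; the robot and the scene stay as the last step left them, time stands still between calls to the robot, and variables do not carry over. Pictures are saved under pics/ and viewed, and the job is handed in when it is done.

Besides the shell and the picture viewer there is one more tool, called after "Emit:" as a command line: name --argument value ..., lists and objects as JSON in quotes. send_rows: Moves the arm, as the interface text tells. Its arguments: {"type":"object","properties":{"steps":{"type":"array"},"hand":{"type":"number"},"force":{"type":"number"}},"required":["steps"]}

```bash
mkdir -p pics; ls; python3 - <<'E'
from workcell import manip
import cv2, numpy as np, pickle
o=manip.get_obs(); print({k:np.round(v,3).tolist() for k,v in o.items()}); print(manip.grip_depth)
for n in ("top","side"):
    im,d=manip.camera(n); i=manip.camera_info(n)
    pickle.dump((im,d,i),open(f"pics/{n}0.pkl","wb"))
    cv2.imwrite(f"pics/{n}0.png",im[...,::-1]); print(n,i)
E
```

```text
pics
{'clock': 0.0, 'joint_pos': [-1.214, 0.333, -0.065, 1.461, 0.022, 1.35, -0.089], 'joint_velocities': [-0.002, 0.002, -0.001, -0.001, -0.0, 0.001, -0.001], 'tau': [0.0, -62.545, 0.049, -39.161, 0.016, 0.01, -0.0], 'position': [0.232, 0.58, 0.231], 'ee_rot': [0.828, 0.561, -0.001, 0.0], 'ft_force': [-0.081, 0.038, 0.441], 'torque': [0.015, -0.017, 0.024], 'grip_width': 0.998}
0.0187
top {'intrinsics': array([[546.55724542,   0.        , 279.91392902],
       [  0.        , 546.55724542, 205.52175467],
       [  0.        ,   0.        ,   1.        ]]), 'dist_coeffs': array([-0.21088819,  0.        ,  0.        ,  0.        ,  0.        ]), 'pose': array([[ 4.72754054e-03,  9.97994681e-01, -6.31210560e-02,
         3.59592572e-01],
       [-9.99988580e-01,  4.76230459e-03,  4.00311660e-04,
        -3.30750155e-02],
       [ 7.00110601e-04,  6.31184427e-02,  9.98005798e-01,
         1.49079068e+00],
       [ 0.00000000e+00,  0.00000000e+00,  0.00000000e+00,
         1.00000000e+00]])}
side {'intrinsics': array([[515.49361363,   0.        , 276.9875307 ],
       [  0.        , 515.49361363, 219.49933283],
       [  0.        ,   0.        ,   1.        ]]), 'dist_coeffs': array([-0.19910946,  0.        ,  0.        ,  0.        ,  0.        ]), 'pose': array([[ 0.76046623,  0.43365035, -0.48336165, -0.31124239],
       [-0.64936727,  0.50365235, -0.56978633, -0.94580487],
       [-0.00364181,  0.7471825 ,  0.66460895,  1.09813526],
       [ 0.        ,  0.        ,  0.        ,  1.        ]])}
```

View pics/top0.png

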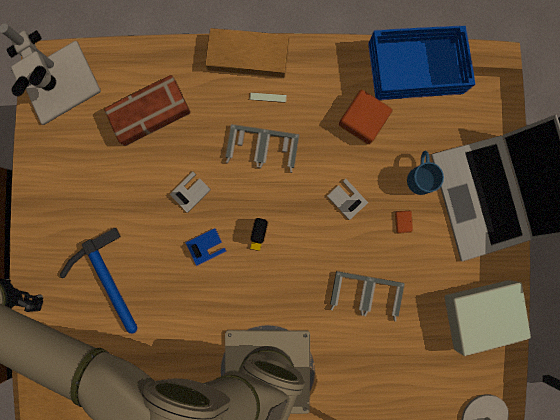

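View pics/side0.png

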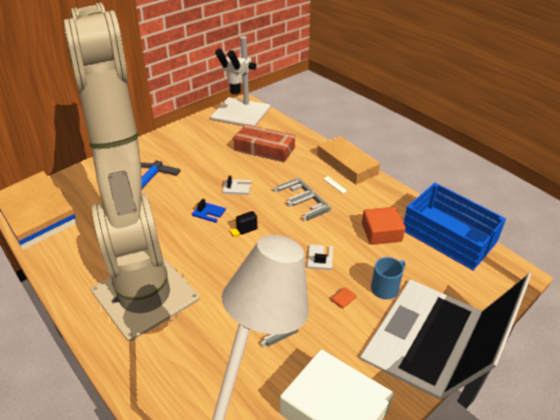

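Top view: the rack candidates are the one at (261,147), farthest left, and the one at (367,293). Grey plates lie at (189,191) and (347,199). The blue look-alike at (207,247) is not meant. I choose the rack at (261,147) and the two grey plates, and check them in close crops.

```bash
cat > h.py <<'E'
import numpy as np, cv2, pickle
from workcell import manip
def px2w(info,uv,z):
    K,D,T=info["intrinsics"],info["dist_coeffs"],info["pose"]
    uv=np.asarray(uv,float).reshape(-1,1,2)
    n=cv2.undistortPoints(uv,K,D).reshape(-1,2)
    r=np.c_[n[:,0],-n[:,1],-np.ones(len(n))]@T[:3,:3].T
    o=T[:3,3]; s=(z-o[2])/r[:,2]
    return o+r*s[:,None]
def w2px(info,P):
    K,D,T=info["intrinsics"],info["dist_coeffs"],info["pose"]
    p=(np.asarray(P,float).reshape(-1,3)-T[:3,3])@T[:3,:3]
    p=p*[1,-1,-1]
    return cv2.projectPoints(p.reshape(-1,1,3),np.zeros(3),np.zeros(3),K,D)[0].reshape(-1,2)
E
python3 - <<'E'
import pickle,cv2,numpy as np
im,d,i=pickle.load(open("pics/top0.pkl","rb"))
b=im[...,::-1]
def c(u,v,w,h,s): return cv2.resize(b[v:v+h,u:u+w],None,fx=s,fy=s,interpolation=cv2.INTER_CUBIC)
cv2.imwrite("pics/rack.png",c(215,115,95,65,8))
cv2.imwrite("pics/pl.png",np.hstack([c(164,165,48,50,8),c(322,172,48,50,8)]))
E
```

```text
(no output)
```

View pics/rack.png

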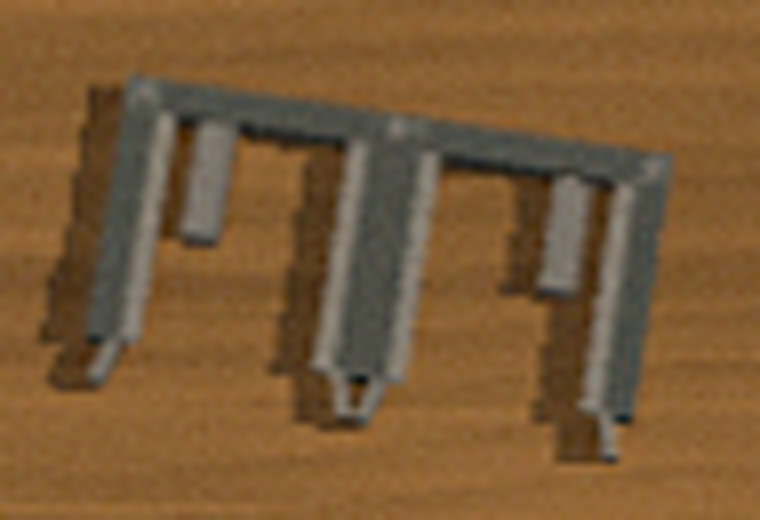

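View pics/pl.png

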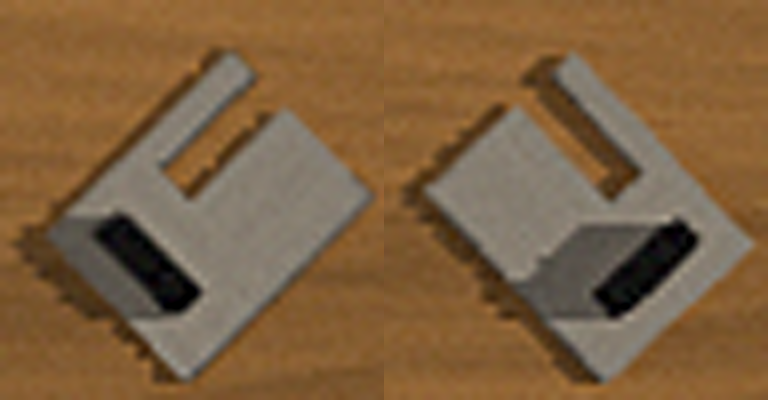

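Rack crop: the left lane's key stands left of its centreline and the right lane's key stands right of its centreline. The left plate (189,191) has its keyway to the left of its nose direction, so it is plate_1 and goes in the left lane. The right plate (347,199) has its keyway to the right, so it is plate_2 and goes in the right lane. Measuring now.

```bash
cat > m.py <<'E'
from h import *
def masks(im):
    hsv=cv2.cvtColor(im,cv2.COLOR_RGB2HSV)
    return hsv
def plate(im,i,roi,z=0.010,zbar=0.040):
    u,v,w,h=roi; s=6
    c=cv2.resize(im[v:v+h,u:u+w],None,fx=s,fy=s,interpolation=cv2.INTER_CUBIC)
    hsv=cv2.cvtColor(c,cv2.COLOR_RGB2HSV)
    g=((hsv[...,1]<75)&(hsv[...,2]>40)).astype(np.uint8)
    k=((hsv[...,2]<45)).astype(np.uint8)
    def big(m):
        cs=cv2.findContours(m,cv2.RETR_EXTERNAL,cv2.CHAIN_APPROX_NONE)[0]
        return max(cs,key=cv2.contourArea).reshape(-1,2)
    tow=lambda p,z: px2w(i,(p+0.5)/s-0.5+[u,v],z)[:,:2]
    gm=big(g); bm=big(k)
    return c,g,k,tow(gm,z),tow(bm,zbar)
def rect(P):
    r=cv2.minAreaRect((P*1000).astype(np.float32)); return r, cv2.boxPoints(r)
E
python3 - <<'E'
from m import *
im,d,i=pickle.load(open("pics/top0.pkl","rb"))
o=[]
for roi in ((164,165,48,50),(322,172,48,50)):
    c,g,k,P,B=plate(im,i,roi)
    for X in (P,B):
        r,b=rect(X); print(np.round(r[0],1),np.round(r[1],1),round(r[2],1), np.round(b).tolist())
    v=c.copy(); v[g>0]=v[g>0]//2+[0,127,0]; v[k>0]=[255,0,0]; o.append(v)
v=np.hstack(o); cv2.imwrite("pics/pm.png",v[...,::-1])
u0,v0=215,115
# rack
c=cv2.resize(im[115:180,215:310],None,fx=6,fy=6,interpolation=cv2.INTER_CUBIC)
hsv=cv2.cvtColor(c,cv2.COLOR_RGB2HSV)
g=(hsv[...,1]<70)&(hsv[...,2]>50); g=g.astype(np.uint8)
v=c.copy(); v[g>0]=v[g>0]//2+[0,127,0]; cv2.imwrite("pics/rm.png",v[...,::-1])
# depth heights
D=d; ys,xs=np.mgrid[0:420,0:560]
E
```

```text
[490.2 213.6] [71.6 90.4] 45.0 [[433.0, 220.0], [497.0, 156.0], [547.0, 207.0], [484.0, 271.0]]
[471.6 229.7] [40.2 13.3] 45.8 [[453.0, 220.0], [462.0, 211.0], [490.0, 239.0], [481.0, 249.0]]
[ 472.4 -216.9] [90.4 71.6] 42.6 [[415.0, -221.0], [463.0, -274.0], [530.0, -213.0], [481.0, -160.0]]
[ 453.2 -232.2] [13.  39.5] 43.6 [[435.0, -222.0], [462.0, -251.0], [471.0, -242.0], [444.0, -213.0]]
```

View pics/pm.png

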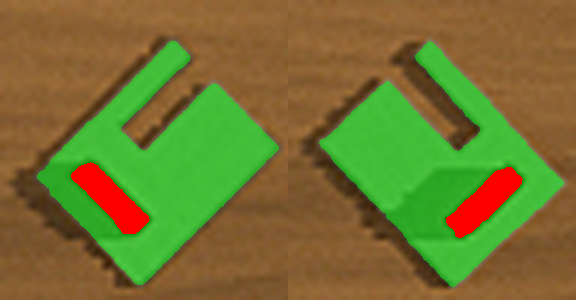

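View pics/rm.png

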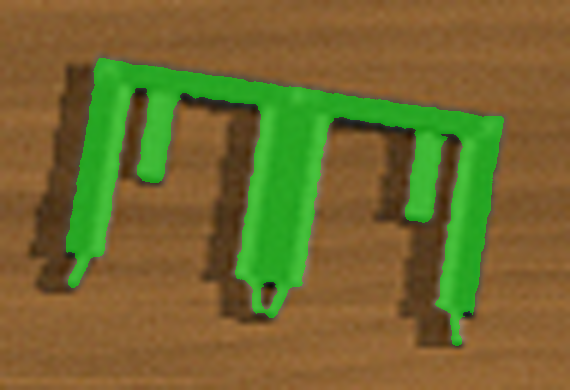

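```bash
python3 - <<'E'
from m import *
im,d,i=pickle.load(open("pics/top0.pkl","rb"))
c=cv2.resize(im[115:180,215:310],None,fx=6,fy=6,interpolation=cv2.INTER_CUBIC)
hsv=cv2.cvtColor(c,cv2.COLOR_RGB2HSV)
g=((hsv[...,1]<70)&(hsv[...,2]>50)).astype(np.uint8)
C=max(cv2.findContours(g,0,cv2.CHAIN_APPROX_NONE)[0],key=cv2.contourArea).reshape(-1,2)
def seg(a,b,tol=7):
    a,b=np.array(a,float),np.array(b,float); t=(b-a)/np.linalg.norm(b-a); n=np.array([-t[1],t[0]])
    s=(C-a)@t; e=(C-a)@n; L=np.linalg.norm(b-a)
    p=C[(s>12)&(s<L-12)&(abs(e)<tol)]
    W=px2w(i,(p+.5)/6-.5+[215,115],.018)[:,:2]*1000
    vx,vy,x,y=cv2.fitLine(W.astype(np.float32),cv2.DIST_HUBER,0,.01,.01).ravel()
    print(len(p),np.degrees(np.arctan2(vy,vx)),x,y); return np.array([vx,vy]),np.array([x,y])
def X(l,m):
    s=np.linalg.solve(np.c_[l[0],-m[0]],m[1]-l[1]); return l[1]+s[0]*l[0]
bk=seg((98,60),(503,117)); lf=seg((98,60),(67,250)); rt=seg((503,117),(475,312))
A,B=X(bk,lf),X(bk,rt); print("BL",A,"BR",B,"w",np.linalg.norm(A-B))
# inner wall edges etc
cor=px2w(i,(np.array([(67,250),(475,313),(240,277),(300,284)])+.5)/6-.5+[215,115],.018)*1000
print("front corners LF RF mL mR",cor[:,:2].round(1).tolist(), np.linalg.norm(cor[0,:2]-A),np.linalg.norm(cor[1,:2]-B))
t=(A-B)/np.linalg.norm(A-B); y=t; x=np.array([t[1],-t[0]])
print("x axis",x,np.degrees(np.arctan2(x[1],x[0])))
M=(A+B)/2; O=M-92*x; print("origin",O)
for n,s in(("L",46),("R",-46)): print(n,"seat",O+80*x+s*y,"mouthpt",O+s*y)
for p in cor[:,:2]: print("in rack",np.round([(p-O)@x,(p-O)@y],1))
# keys (top z=14)
k=px2w(i,(np.array([(163,95),(150,180),(430,135),(418,218)])+.5)/6-.5+[215,115],.014)[:,:2]*1000
for p in k: print("key",np.round([(p-O)@x,(p-O)@y],1))
E
```

```text
381 81.57824 661.4795 8.869055
166 -8.730708 630.6375 108.54382
171 -8.727916 607.716 -76.861946
BL [675.22314 101.69681] BR [647.8738   -83.026985] w 186.73741
front corners LF RF mL mR [[586.6, 114.6], [558.4, -70.7], [574.4, 35.8], [571.3, 8.6]] 89.54918380454181 90.29659208757317
x axis [ 0.9892168  -0.14645895] -8.421772
origin [570.5405    22.809135]
L seat [656.415     56.596394] mouthpt [577.27765  68.31311]
R seat [642.94073  -34.411556] mouthpt [563.8034  -22.69484]
in rack [ 2.5 93.2]
in rack [  1.7 -94.3]
in rack [ 1.9 13.4]
in rack [  2.8 -14. ]
key [80.4 61.7]
key [40.5 61.3]
key [ 80.2 -61.9]
key [ 41.5 -62.2]
```

```bash
cat > g.py <<'E'
# usage: g.py x y z yaw(deg)  -> tool shift & spin from measured pose
import sys
from h import *
from scipy.spatial.transform import Rotation as R
o=manip.get_obs(); r=R.from_quat(o["ee_rot"]); p=np.array(o["position"])
X=r.as_matrix()[:,0]; yaw=np.degrees(np.arctan2(X[1],X[0]))
print("clk %.2f pos"%o["clock"],np.round(p*1000,1),"yaw %.2f"%yaw,"tilt",np.round(r.as_matrix()[:,2],3),"F",np.round(o["ft_force"],1),"q7 %.2f"%o["joint_pos"][6],"grip %.3f"%o["grip_width"])
if len(sys.argv)>4:
    t=np.array(list(map(float,sys.argv[1:4])))/1000; dy=(float(sys.argv[4])-yaw+180)%360-180
    print("shift mm",np.round(r.inv().apply(t-p)*1000,1),"spin",round(-np.radians(dy),4))
E
python3 g.py 472.3 230.8 120 -45
```

```text
clk 0.10 pos [231.6 580.1 230.6] yaw 68.24 tilt [-0.    -0.001 -1.   ] F [0.4 0.2 0. ] q7 -0.09 grip 1.001
shift mm [-235.1  353.1  110.9] spin 1.9765
```

Emit:
send_rows --steps '[[[-0.03, 0.045, 0.0], 0.18], [[-0.06, 0.09, 0.0], 0.36], [[-0.09, 0.135, 0.01], 0.54], [[-0.12, 0.18, 0.02], 0.72], [[-0.15, 0.225, 0.03], 0.9], [[-0.18, 0.27, 0.04], 1.08], [[-0.21, 0.315, 0.06], 1.26], [[-0.235, 0.353, 0.08], 1.44]]' --hand 1 --force 25

```text
clock: 1.1
position: [0.4733, 0.2293, 0.1507]
ee_rot: [0.992, -0.128, 0.0, -0.0]
ft_force: [-0.4, 0.4, 0.3]
grip_width: 0.999
```

```bash
python3 g.py 472.3 230.8 60 -45
```

```text
clk 1.10 pos [473.3 229.3 150.7] yaw -14.66 tilt [ 0.  0. -1.] F [-0.4  0.4  0.3] q7 -0.74 grip 0.999
shift mm [-1.4 -1.2 90.7] spin 0.5295
```

Emit:
send_rows --steps '[[[0, 0, 0.0], 0.18], [[0, 0, 0.02], 0.36], [[-0.001, -0.001, 0.04], 0.53], [[-0.001, -0.001, 0.06], 0.53], [[-0.001, -0.001, 0.08], 0.53], [[-0.001, -0.001, 0.09], 0.53], [[-0.001, -0.001, 0.09], 0.53], [[-0.001, -0.001, 0.09], 0.53]]'

```text
clock: 2.1
position: [0.4721, 0.2328, 0.062]
ee_rot: [0.925, -0.38, 0.0, -0.0]
ft_force: [0.4, 0.9, 0.2]
grip_width: 1.0
```

```bash
python3 g.py 472.3 230.8 14 -45;  python3 - <<'E'
from h import *
for n in ("top","side"):
    im,d=manip.camera(n); i=manip.camera_info(n)
    u,v=w2px(i,[.472,.231,.02])[0].astype(int)
    c=im[v-50:v+50,u-60:u+60,::-1]; cv2.imwrite(f"pics/{n}1.png",cv2.resize(c,None,fx=5,fy=5))
E
```

```text
clk 2.10 pos [472.1 232.8  62. ] yaw -44.64 tilt [ 0.001  0.001 -1.   ] F [0.4 0.9 0.2] q7 -1.22 grip 1.000
shift mm [ 1.5  1.3 48. ] spin 0.0063
```

View pics/side1.png

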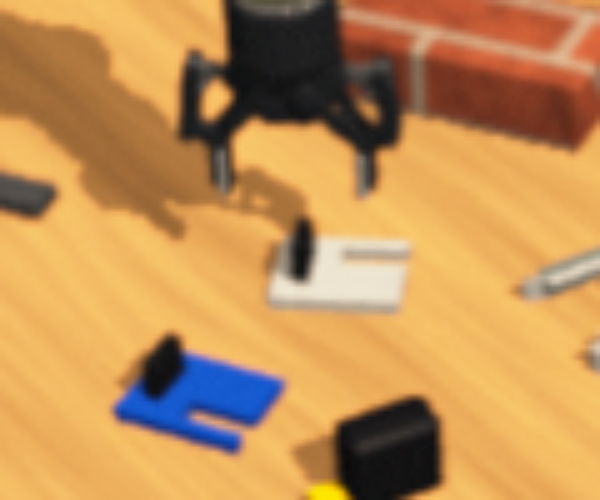

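View pics/top1.png

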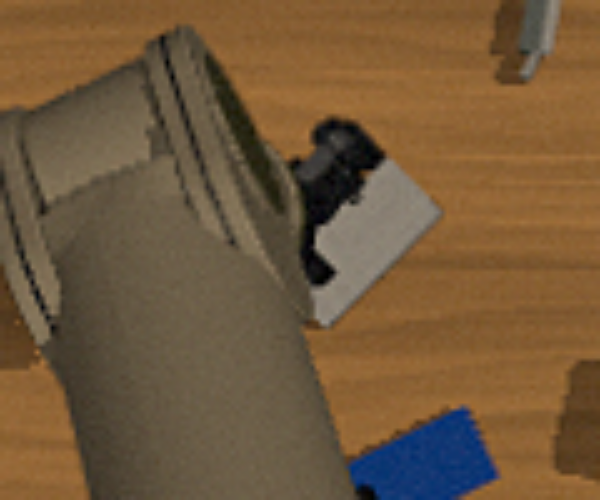

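Side view: the open fingers at (220,180) and (365,180) straddle the bar at (300,250) along the plate's length, which is right. Descending and closing.

Emit:
send_rows --steps '[[[0.001, 0.001, 0.012], 0.006], [[0.0015, 0.001, 0.024], 0.006], [[0.0015, 0.001, 0.036], 0.006], [[0.0015, 0.001, 0.048], 0.006], [[0.0015, 0.001, 0.048], 0.006], [[0.0015, 0.001, 0.048], 0.006], [[0.0015, 0.001, 0.048], 0.006], [[0.0015, 0.001, 0.048], 0.006]]'

```text
clock: 3.2
position: [0.4723, 0.231, 0.0137]
ee_rot: [0.924, -0.383, 0.0, -0.0]
ft_force: [0.9, 0.2, 0.2]
grip_width: 1.001
```

Emit:
send_rows --steps '[[[0, 0, 0], 0], [[0, 0, 0], 0], [[0, 0, 0], 0], [[0, 0, 0], 0], [[0, 0, 0], 0], [[0, 0, 0], 0], [[0, 0, 0], 0], [[0, 0, 0], 0]]' --hand 0 --force 25

```text
clock: 4.2
position: [0.4722, 0.2308, 0.0134]
ee_rot: [0.924, -0.383, 0.0, -0.0]
ft_force: [1.4, -1.2, 1.7]
grip_width: 0.138
```

```bash
python3 g.py 472.3 230.8 14 -45
```

```text
clk 4.20 pos [472.2 230.8  13.4] yaw -44.98 tilt [ 0.  0. -1.] F [ 1.4 -1.2  1.7] q7 -1.19 grip 0.138
shift mm [ 0.1 -0.1 -0.6] spin 0.0003
```

```bash
python3 - <<'E'
from h import *
i=manip.camera_info("top")
print((px2w(i,[(226,250),(216,229),(187,245)],.01)*1000).round()); print((px2w(i,[(252,219),(268,221),(262,249)],.06)*1000).round())
E
python3 g.py 479.5 83.1 20 -8.6
```

```text
[[332. 112.  10.]
 [389. 140.  10.]
 [344. 219.  10.]]
[[414.  39.  60.]
 [409.  -3.  60.]
 [336.  13.  60.]]
clk 4.20 pos [472.2 230.8  13.4] yaw -44.98 tilt [ 0.  0. -1.] F [ 1.4 -1.2  1.7] q7 -1.19 grip 0.138
shift mm [109.6  99.3  -6.6] spin -0.635
```

Path is clear of the blue plate (x ≤ 0.39) and the tape (x ≤ 0.414).

Emit:
send_rows --steps '[[[0, 0, -0.004], 0], [[0, 0, -0.0066], 0], [[0.018, 0.016, -0.0066], -0.11], [[0.037, 0.033, -0.0066], -0.22], [[0.055, 0.05, -0.0066], -0.33], [[0.073, 0.066, -0.0066], -0.44], [[0.092, 0.083, -0.0066], -0.55], [[0.1096, 0.0993, -0.0066], -0.635]]' --force 45

```text
clock: 5.2
position: [0.4793, 0.0822, 0.02]
ee_rot: [0.997, -0.073, -0.0, -0.0]
ft_force: [-0.3, -1.0, -1.3]
grip_width: 0.127
```

Emit:
send_rows --steps '[[[0, 0, 0], 0], [[0, 0, 0], 0], [[0, 0, 0], 0], [[0, 0, 0], 0], [[0, 0, 0], 0], [[0, 0, 0], 0], [[0, 0, 0], 0], [[0, 0, 0], 0]]'

```text
clock: 6.2
position: [0.4794, 0.0831, 0.0199]
ee_rot: [0.997, -0.075, 0.0, -0.0]
ft_force: [0.8, 0.4, -2.8]
grip_width: 0.132
```

```bash
python3 g.py 479.5 83.1 14 -8.6; python3 - <<'E'
from h import *
for n in ("top","side"):
    im,d=manip.camera(n); i=manip.camera_info(n); pickle.dump((im,d,i),open(f"pics/{n}2.pkl","wb"))
    u,v=w2px(i,[.55,.06,.02])[0].astype(int)
    c=im[v-50:v+50,u-60:u+60,::-1]; cv2.imwrite(f"pics/{n}2.png",cv2.resize(c,None,fx=5,fy=5))
E
```

```text
clk 6.20 pos [479.4  83.1  19.9] yaw -8.60 tilt [ 0.  0. -1.] F [ 0.8  0.4 -2.8] q7 -0.32 grip 0.132
shift mm [ 0.1 -0.   5.9] spin 0.0
```

View pics/side2.png

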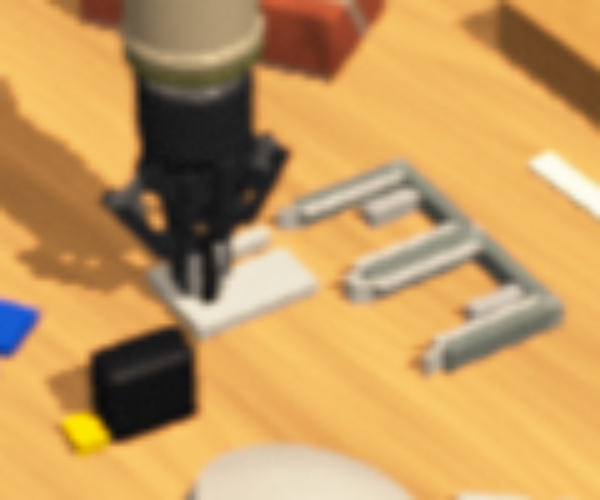

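View pics/top2.png

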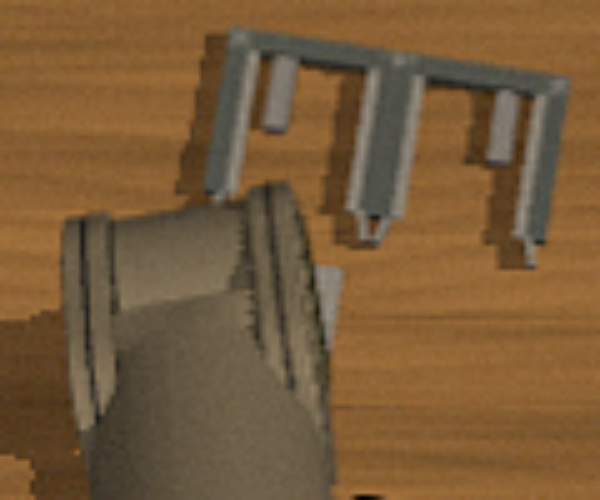

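Side view: plate held level in front of the left lane, nose edge around (310,285). In the top view its right nose corner shows at crop (343,267). I'll check that corner against its expected position (rack x -30, y 11).

```bash
python3 - <<'E'
from h import *
im,d,i=pickle.load(open("pics/top2.pkl","rb"))
u,v=w2px(i,[.55,.06,.02])[0].astype(int)
O=np.array([571.5,22.7]);th=np.radians(-8.6);x=np.array([np.cos(th),np.sin(th)]);y=np.array([-x[1],x[0]])
P=px2w(i,np.array([[343,267],[330,350],[322,268]])/5-.5+[u-60,v-50],.016)[:,:2]*1000
for p in P: print(np.round([(p-O)@x,(p-O)@y],1))
# side: nose corners at top of plate z=.0165
im,d,i=pickle.load(open("pics/side2.pkl","rb"))
u,v=w2px(i,[.55,.06,.02])[0].astype(int)
c=cv2.resize(im[v-40:v+30,u-50:u+70],None,fx=6,fy=6,interpolation=cv2.INTER_CUBIC)
for rx,ry,z in((-30,11,16),(-30,81,16),(-120,11,16),(-120,81,16),(0,94.5,18),(0,-94.5,18),(92,94.5,18),(92,-94.5,18),(0,14,18),(0,-14,18)):
    w=np.r_[O+rx*x+ry*y,z]/1000
    q=(w2px(i,w)[0]-[u-50,v-40]+.5)*6; cv2.circle(c,tuple(int(a) for a in q),3,(255,0,0),-1)
cv2.imwrite("pics/s2o.png",c[...,::-1])
E
```

```text
[-29.6  12.6]
[-75.5  12.5]
[-31.9  23.9]
```

View pics/s2o.png

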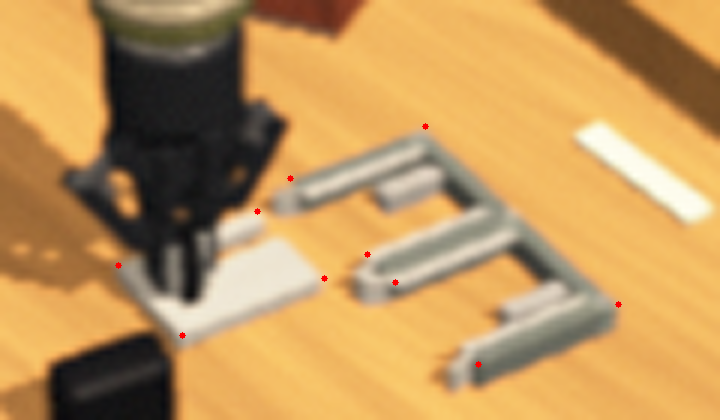

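Emit:
send_rows --steps '[[[0.0, 0.001, 0.003], 0], [[0.0, 0.001, 0.0058], 0], [[0.005, 0.001, 0.0058], 0], [[0.01, 0.001, 0.0058], 0], [[0.015, 0.001, 0.0058], 0], [[0.02, 0.001, 0.0058], 0], [[0.024, 0.001, 0.0058], 0], [[0.024, 0.001, 0.0058], 0]]' --force 25

```text
clock: 7.3
position: [0.5033, 0.0784, 0.0141]
ee_rot: [0.997, -0.075, 0.0, 0.0]
ft_force: [-0.3, 0.8, -1.3]
grip_width: 0.132
```

Emit:
send_rows --steps '[[[0.002, 0, 0], 0], [[0.004, 0, 0], 0], [[0.006, 0, 0], 0], [[0.008, 0, 0], 0], [[0.01, 0, 0], 0], [[0.012, 0, 0], 0], [[0.014, 0, 0], 0], [[0.015, 0, 0], 0]]'

```text
clock: 8.3
position: [0.518, 0.0763, 0.0141]
ee_rot: [0.997, -0.075, 0.0, -0.0]
ft_force: [-0.2, 0.6, -1.3]
grip_width: 0.127
```

```bash
python3 g.py 479.5 83.1 14 -8.6; python3 - <<'E'
from h import *
for n in ("side",):
    im,d=manip.camera(n); i=manip.camera_info(n); pickle.dump((im,d,i),open(f"pics/{n}3.pkl","wb"))
    u,v=w2px(i,[.55,.06,.02])[0].astype(int)
    c=im[v-40:v+40,u-50:u+50,::-1]; cv2.imwrite(f"pics/{n}3.png",cv2.resize(c,None,fx=7,fy=7,interpolation=2))
E
```

```text
clk 8.30 pos [518.   76.3  14.1] yaw -8.60 tilt [ 0.  0. -1.] F [-0.2  0.6 -1.3] q7 -0.26 grip 0.127
shift mm [-39.1  -1.    0.1] spin 0.0001
```

View pics/side3.png

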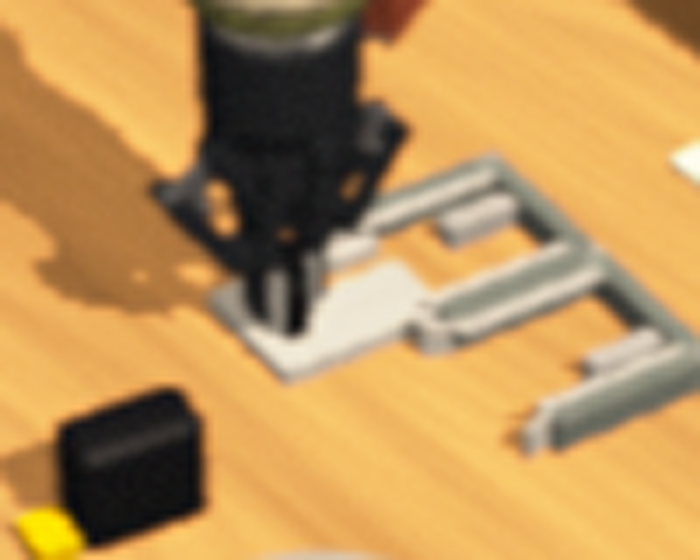

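The nose has entered the left lane at the mouth with no contact force. Continuing slowly.

Emit:
send_rows --steps '[[[0.002, 0, 0], 0], [[0.004, 0, 0], 0], [[0.006, 0, 0], 0], [[0.008, 0, 0], 0], [[0.01, 0, 0], 0], [[0.012, 0, 0], 0], [[0.014, 0, 0], 0], [[0.016, 0, 0], 0]]'

```text
clock: 9.35
position: [0.5338, 0.0739, 0.0141]
ee_rot: [0.997, -0.075, 0.0, -0.0]
ft_force: [0.5, -0.3, -2.3]
grip_width: 0.133
```

Emit:
send_rows --steps '[[[0.002, 0, 0], 0], [[0.004, 0, 0], 0], [[0.006, 0, 0], 0], [[0.008, 0, 0], 0], [[0.01, 0, 0], 0], [[0.012, 0, 0], 0], [[0.014, 0, 0], 0], [[0.016, 0, 0], 0]]'

```text
clock: 10.35
position: [0.5496, 0.0715, 0.0141]
ee_rot: [0.997, -0.075, -0.0, -0.0]
ft_force: [0.0, 0.0, -1.3]
grip_width: 0.131
```

Emit:
send_rows --steps '[[[0.001, 0, 0], 0], [[0.002, 0, 0], 0], [[0.004, 0, 0], 0], [[0.006, 0, 0], 0], [[0.008, 0, 0], 0], [[0.01, 0, 0], 0], [[0.011, 0, 0], 0], [[0.012, 0, 0], 0]]'

```text
clock: 11.35
position: [0.5613, 0.0697, 0.0141]
ee_rot: [0.997, -0.075, -0.0, -0.0]
ft_force: [0.1, 0.6, -2.1]
grip_width: 0.132
```

Emit:
send_rows --steps '[[[0.002, 0, 0], 0], [[0.004, 0, 0], 0], [[0.006, 0, 0], 0], [[0.008, 0, 0], 0], [[0.01, 0, 0], 0], [[0.012, 0, 0], 0], [[0.014, 0, 0], 0], [[0.016, 0, 0], 0]]'

```text
clock: 12.35
position: [0.5773, 0.0673, 0.0141]
ee_rot: [0.997, -0.075, -0.0, -0.0]
ft_force: [-0.5, -0.7, -1.7]
grip_width: 0.125
```

```bash
python3 g.py 588.3 66.7 14 -8.6; python3 - <<'E'
from h import *
for n in ("side","top"):
    im,d=manip.camera(n); i=manip.camera_info(n); pickle.dump((im,d,i),open(f"pics/{n}4.pkl","wb"))
    u,v=w2px(i,[.6,.06,.02])[0].astype(int)
    c=im[v-40:v+40,u-50:u+50,::-1]; cv2.imwrite(f"pics/{n}4.png",cv2.resize(c,None,fx=7,fy=7,interpolation=2))
E
```

```text
clk 12.35 pos [577.3  67.3  14.1] yaw -8.59 tilt [-0.  0. -1.] F [-0.5 -0.7 -1.7] q7 -0.21 grip 0.125
shift mm [11.  -1.   0.1] spin 0.0001
```

View pics/side4.png

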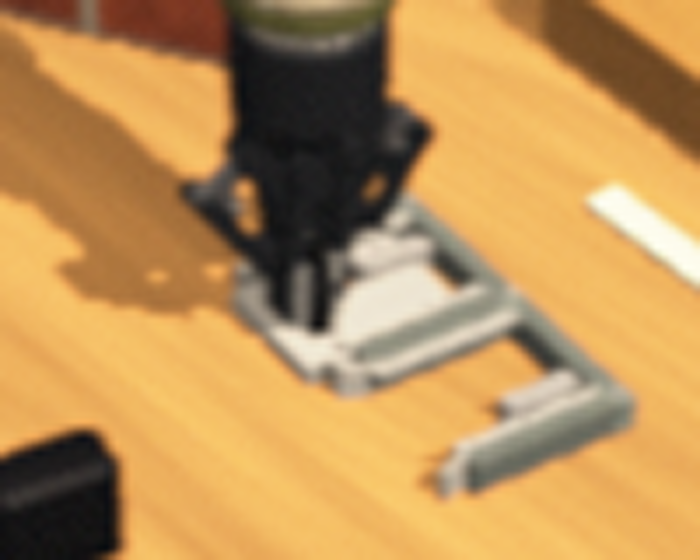

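View pics/top4.png

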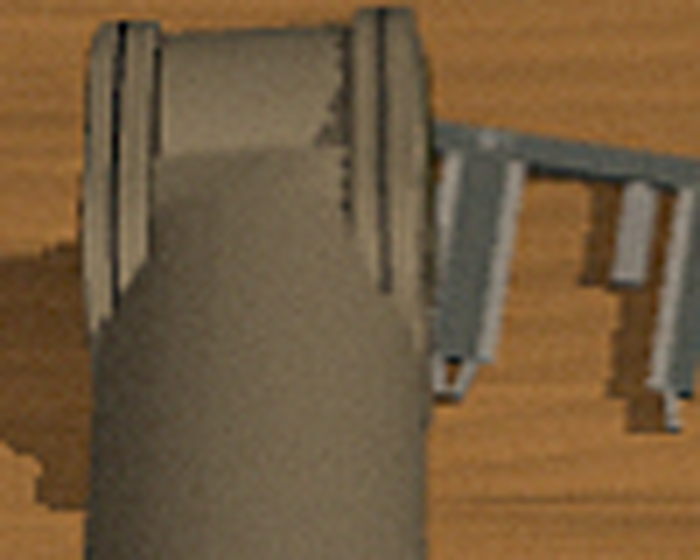

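The plate is past the key, with about 11 mm to go. Easing it in now.

Emit:
send_rows --steps '[[[0.001, 0, 0], 0], [[0.002, 0, 0], 0], [[0.003, 0, 0], 0], [[0.004, 0, 0], 0], [[0.005, 0, 0], 0], [[0.006, 0, 0], 0], [[0.007, 0, 0], 0], [[0.008, 0, 0], 0]]' --force 20

```text
clock: 13.45
position: [0.5851, 0.0661, 0.0141]
ee_rot: [0.997, -0.075, 0.0, -0.0]
ft_force: [-0.7, -0.1, -2.8]
grip_width: 0.128
```

Emit:
send_rows --steps '[[[0.0003, 0, 0], 0], [[0.0006, 0, 0], 0], [[0.0009, 0, 0], 0], [[0.0012, 0, 0], 0], [[0.0015, 0, 0], 0], [[0.0018, 0, 0], 0], [[0.002, 0, 0], 0], [[0.002, 0, 0], 0]]'

```text
clock: 14.45
position: [0.587, 0.0659, 0.0141]
ee_rot: [0.997, -0.075, -0.0, -0.0]
ft_force: [0.0, 0.0, -1.9]
grip_width: 0.129
```

```bash
python3 g.py 588.3 66.7 14 -8.6
```

```text
clk 14.45 pos [587.   65.9  14.1] yaw -8.59 tilt [ 0.  0. -1.] F [ 0.   0.  -1.9] q7 -0.20 grip 0.129
shift mm [ 1.1 -1.   0.1] spin 0.0002
```

Emit:
send_rows --steps '[[[0.0003, 0, 0], 0], [[0.0006, 0, 0], 0], [[0.0009, 0, 0], 0], [[0.0012, 0, 0], 0], [[0.0014, 0, 0], 0], [[0.0015, 0, 0], 0], [[0.0015, 0, 0], 0], [[0.0015, 0, 0], 0]]'

```text
clock: 15.45
position: [0.5885, 0.0656, 0.0141]
ee_rot: [0.997, -0.075, -0.0, -0.0]
ft_force: [0.3, 0.8, -1.9]
grip_width: 0.134
```

Emit:
send_rows --steps '[[[0.0003, 0, 0], 0], [[0.0006, 0, 0], 0], [[0.0009, 0, 0], 0], [[0.0012, 0, 0], 0], [[0.0014, 0, 0], 0], [[0.0015, 0, 0], 0], [[0.0015, 0, 0], 0], [[0.0015, 0, 0], 0]]'

```text
clock: 16.45
position: [0.589, 0.0656, 0.0138]
ee_rot: [0.997, -0.075, -0.001, 0.0]
ft_force: [-6.3, -0.0, 0.3]
grip_width: 0.137
```

Contact at -6 N, so plate_1 is at the back wall. Easing off, setting it down and releasing.

Emit:
send_rows --steps '[[[-0.0005, 0, 0.0003], 0], [[-0.001, 0, 0.0006], 0], [[-0.001, 0, 0.0008], 0], [[-0.001, 0, 0.0008], 0], [[-0.001, 0, 0.0008], 0], [[-0.001, 0, 0.0008], 0], [[-0.001, 0, 0.0008], 0], [[-0.001, 0, 0.0008], 0]]'

```text
clock: 17.45
position: [0.589, 0.0656, 0.0135]
ee_rot: [0.997, -0.075, -0.0, -0.0]
ft_force: [-5.8, 0.4, 3.1]
grip_width: 0.133
```

Emit:
send_rows --steps '[[[0, 0, 0], 0], [[0, 0, 0], 0], [[0, 0, 0], 0], [[0, 0, 0], 0], [[0, 0, 0], 0], [[0, 0, -0.03], 0], [[0, 0, -0.06], 0], [[0, 0, -0.1], 0]]' --hand 1

```text
clock: 18.45
position: [0.5884, 0.0655, 0.1137]
ee_rot: [0.997, -0.075, -0.001, 0.0]
ft_force: [0.9, 0.1, -0.1]
grip_width: 1.001
```

```bash
python3 g.py 453.8 -233.3 60 42.6
```

```text
clk 18.45 pos [588.4  65.5 113.7] yaw -8.59 tilt [-0.001 -0.    -1.   ] F [ 0.9  0.1 -0.1] q7 -0.23 grip 1.001
shift mm [-88.4 315.5  53.9] spin -0.8935
```

Emit:
send_rows --steps '[[[-0.011, 0.04, 0.0], -0.11], [[-0.022, 0.08, 0.0], -0.22], [[-0.033, 0.12, 0.0], -0.34], [[-0.044, 0.16, 0.0], -0.45], [[-0.055, 0.2, 0.0], -0.57], [[-0.066, 0.24, 0.0], -0.68], [[-0.077, 0.28, 0.01], -0.79], [[-0.0884, 0.3155, 0.02], -0.8935]]'

```text
clock: 19.45
position: [0.4539, -0.2347, 0.0933]
ee_rot: [0.931, 0.365, 0.0, 0.0]
ft_force: [-0.0, -0.8, -0.4]
grip_width: 0.999
```

Emit:
send_rows --steps '[[[0, 0, 0.01], 0], [[0, 0, 0.025], 0], [[0, 0, 0.034], 0], [[0, 0, 0.034], 0], [[0, 0, 0.034], 0], [[0, 0, 0.034], 0], [[0, 0, 0.034], 0], [[0, 0, 0.034], 0]]'

```text
clock: 20.45
position: [0.4545, -0.2332, 0.0594]
ee_rot: [0.932, 0.363, 0.0, 0.0]
ft_force: [0.7, -0.3, -0.3]
grip_width: 1.001
```

```bash
python3 g.py 453.8 -233.3 13.5 42.6;  python3 - <<'E'
from m import *
for n in ("side","top"):
    im,d=manip.camera(n); i=manip.camera_info(n); pickle.dump((im,d,i),open(f"pics/{n}5.pkl","wb"))
    if n=="side":
        u,v=w2px(i,[.454,-.233,.02])[0].astype(int)
    else:
        u,v=w2px(i,[.6,.03,.02])[0].astype(int)
        O=np.array([571.5,22.7]);th=np.radians(-8.6);x=np.array([np.cos(th),np.sin(th)]);y=np.array([-x[1],x[0]])
    c=im[v-40:v+40,u-50:u+50]; c=cv2.resize(c,None,fx=7,fy=7,interpolation=2)
    cv2.imwrite(f"pics/{n}5.png",c[...,::-1])
E
```

```text
clk 20.45 pos [ 454.5 -233.2   59.4] yaw 42.60 tilt [ 0.  0. -1.] F [ 0.7 -0.3 -0.3] q7 1.24 grip 1.001
shift mm [-0.6 -0.4 45.9] spin -0.0001
```

View pics/side5.png

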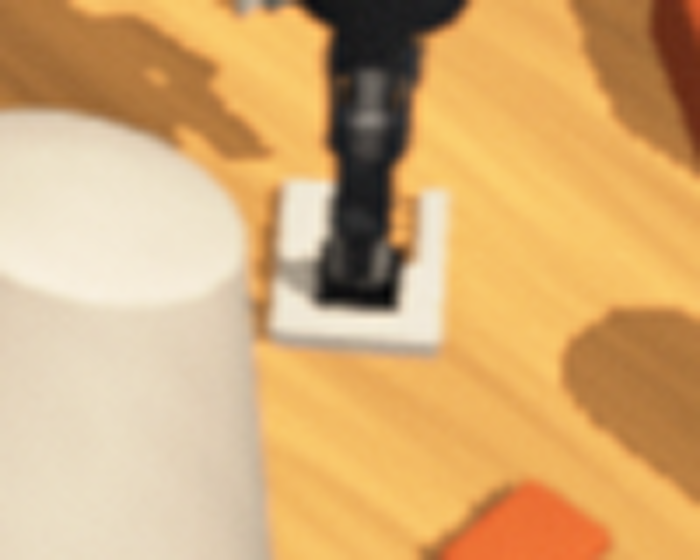

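View pics/top5.png

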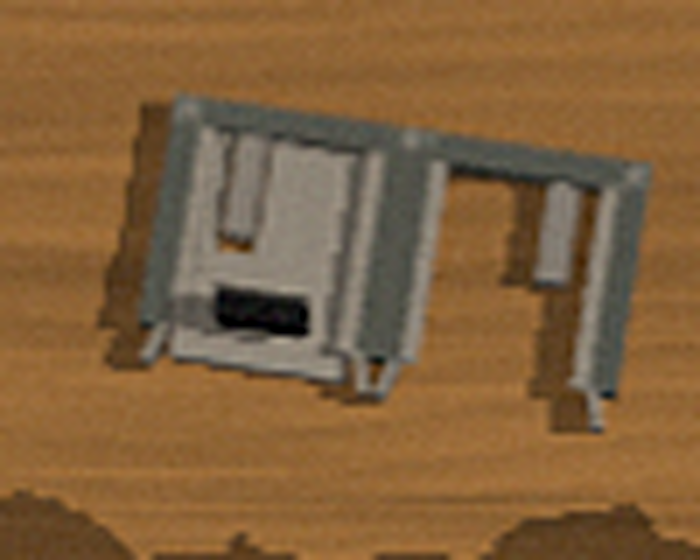

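Top view: plate_1 is fully home in the left lane, nose against the back wall and the key inside its keyway. The gripper is aligned over plate_2's bar. Descending and gripping.

Emit:
send_rows --steps '[[[-0.0006, -0.0004, 0.012], 0], [[-0.0006, -0.0004, 0.024], 0], [[-0.0006, -0.0004, 0.036], 0], [[-0.0006, -0.0004, 0.0455], 0], [[-0.0006, -0.0004, 0.0455], 0], [[-0.0006, -0.0004, 0.0455], 0], [[-0.0006, -0.0004, 0.0455], 0], [[-0.0006, -0.0004, 0.0455], 0]]'

```text
clock: 21.55
position: [0.454, -0.2334, 0.0141]
ee_rot: [0.932, 0.363, 0.0, 0.0]
ft_force: [-0.1, -0.3, -0.7]
grip_width: 1.001
```

Emit:
send_rows --steps '[[[0, 0, 0], 0], [[0, 0, 0], 0], [[0, 0, 0], 0], [[0, 0, 0], 0], [[0, 0, 0], 0], [[0, 0, 0], 0], [[0, 0, 0], 0], [[0, 0, 0], 0]]' --hand 0 --force 25

```text
clock: 22.55
position: [0.4538, -0.2333, 0.0138]
ee_rot: [0.932, 0.363, 0.0, -0.0]
ft_force: [0.2, 0.0, 1.8]
grip_width: 0.137
```

```bash
python3 - <<'E'
import numpy as np
O=np.array([571.5,22.7]);th=np.radians(-8.6);x=np.array([np.cos(th),np.sin(th)]);y=np.array([-x[1],x[0]])
print(O-100*x-46*y, "P1 contact",(np.array([589,65.6])-O)@x,(np.array([589,65.6])-O)@y)
E
python3 g.py 465.7 -7.8 20 -8.6
```

```text
[465.7457361   -7.82925918] P1 contact 10.888170434587463 45.034517257181456
clk 22.55 pos [ 453.8 -233.3   13.8] yaw 42.60 tilt [ 0.  0. -1.] F [0.2 0.  1.8] q7 1.27 grip 0.137
shift mm [ 161.4 -157.9   -6.2] spin 0.8936
```

Emit:
send_rows --steps '[[[0, 0, -0.004], 0], [[0, 0, -0.0062], 0], [[0.014, -0.014, -0.0062], 0.09], [[0.032, -0.031, -0.0062], 0.2], [[0.052, -0.051, -0.0062], 0.32], [[0.074, -0.072, -0.0062], 0.44], [[0.096, -0.094, -0.0062], 0.56], [[0.116, -0.113, -0.0062], 0.68]]' --force 45

```text
clock: 23.55
position: [0.4625, -0.0704, 0.0201]
ee_rot: [1.0, 0.03, 0.0, -0.0]
ft_force: [0.4, 0.4, -1.9]
grip_width: 0.13
```

```bash
python3 g.py 465.7 -7.8 20 -8.6
```

```text
clk 23.55 pos [462.5 -70.4  20.1] yaw 3.44 tilt [-0.  0. -1.] F [ 0.4  0.4 -1.9] q7 0.24 grip 0.130
shift mm [  6.9 -62.3   0.1] spin 0.2101
```

Emit:
send_rows --steps '[[[0.001, -0.012, 0], 0.05], [[0.003, -0.028, 0], 0.1], [[0.005, -0.045, 0], 0.15], [[0.006, -0.057, 0], 0.19], [[0.007, -0.063, 0], 0.21], [[0.007, -0.063, 0], 0.21], [[0.007, -0.063, 0], 0.21], [[0.007, -0.063, 0], 0.21]]'

```text
clock: 24.55
position: [0.4656, -0.0088, 0.02]
ee_rot: [0.997, -0.073, 0.0, 0.0]
ft_force: [-0.6, 0.2, -2.1]
grip_width: 0.128
```

```bash
python3 g.py 465.7 -7.8 14.5 -8.6; python3 - <<'E'
from h import *
O=np.array([571.5,22.7]);th=np.radians(-8.6);x=np.array([np.cos(th),np.sin(th)]);y=np.array([-x[1],x[0]])
out=[]
for n in ("side","top"):
    im,d=manip.camera(n); i=manip.camera_info(n); pickle.dump((im,d,i),open(f"pics/{n}6.pkl","wb"))
    u,v=w2px(i,[.55,.0,.02])[0].astype(int)
    c=cv2.resize(im[v-40:v+40,u-60:u+60],None,fx=6,fy=6,interpolation=cv2.INTER_CUBIC)
    for rx,ry,z in((-30,-11,16),(-30,-81,16),(0,94.5,18),(0,-94.5,18),(92,94.5,18),(92,-94.5,18)):
        q=(w2px(i,np.r_[O+rx*x+ry*y,z]/1000)[0]-[u-60,v-40]+.5)*6; cv2.circle(c,tuple(int(a) for a in q),2,(255,0,0),-1)
    cv2.imwrite(f"pics/{n}6.png",c[...,::-1]); print(n,u-60,v-40)
E
```

```text
clk 24.55 pos [465.6  -8.8  20. ] yaw -8.42 tilt [ 0. -0. -1.] F [-0.6  0.2 -2.1] q7 -0.11 grip 0.128
shift mm [-0.1 -1.   5.5] spin 0.0031
side 230 165
top 207 129
```

View pics/side6.png

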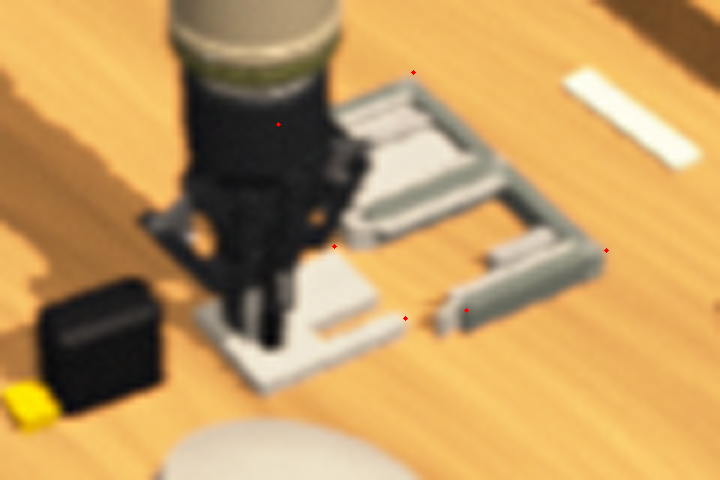

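View pics/top6.png

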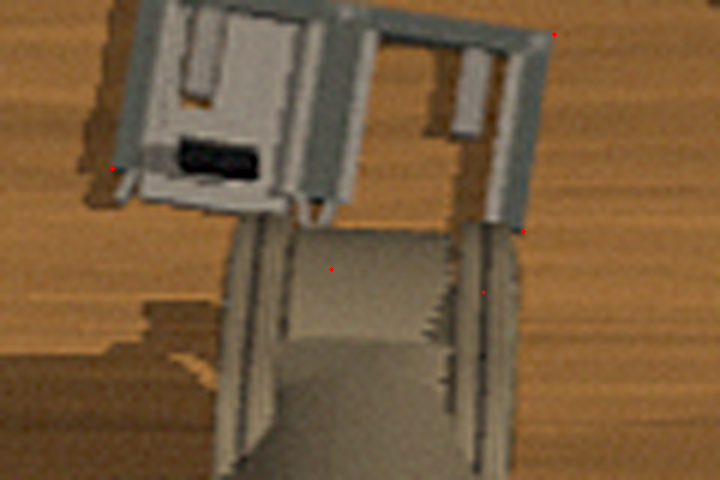

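Side view: plate_2 is in front of the right lane. I want to check its lateral offset more closely, relative to the right-hand wall.

```bash
python3 - <<'E'
from h import *
O=np.array([571.5,22.7]);th=np.radians(-8.6);x=np.array([np.cos(th),np.sin(th)]);y=np.array([-x[1],x[0]])
im,d,i=pickle.load(open("pics/side6.pkl","rb"))
c=cv2.resize(im[200:235,262:335],None,fx=11,fy=11,interpolation=cv2.INTER_CUBIC)
# shift model points by rack's side-view offset seen (~+1.4px down)
for (rx,ry,z) in ((-30,-11,16),(-30,-81,16),(-120,-81,16),(-30,-19,16),(-30,-54,16),(-30,-70,16),(0,-94.5,18),(92,-94.5,18),(0,-14,18),(-120,-11,16)):
    q=(w2px(i,np.r_[O+rx*x+ry*y,z]/1000)[0]+[0,1.35]-[262,200]+.5)*11; cv2.circle(c,tuple(int(a) for a in q),3,(255,0,0),-1)
cv2.imwrite("pics/s6z.png",c[...,::-1])
E
```

```text
(no output)
```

View pics/s6z.png

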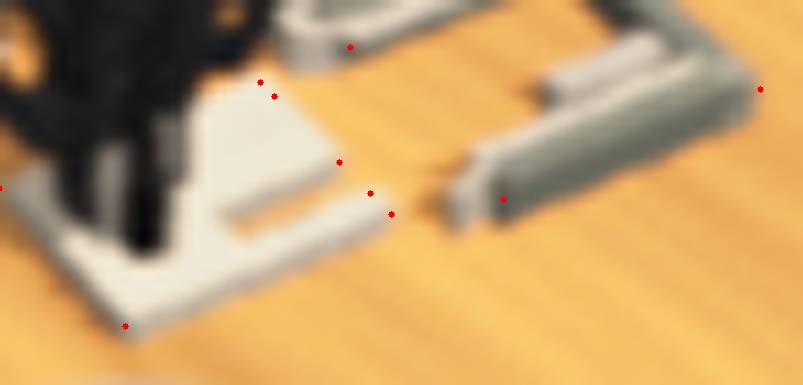

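With the side camera's offset removed, plate and rack points agree to about 1 mm. Inserting plate_2.

Emit:
send_rows --steps '[[[0.0, -0.0005, 0.003], 0.002], [[0.0, -0.0005, 0.0055], 0.003], [[0.005, -0.0005, 0.0055], 0.003], [[0.01, -0.0005, 0.0055], 0.003], [[0.015, -0.0005, 0.0055], 0.003], [[0.02, -0.0005, 0.0055], 0.003], [[0.024, -0.0005, 0.0055], 0.003], [[0.024, -0.0005, 0.0055], 0.003]]' --force 25

```text
clock: 25.65
position: [0.4897, -0.0114, 0.0145]
ee_rot: [0.997, -0.075, 0.0, 0.0]
ft_force: [-0.4, -0.7, -1.8]
grip_width: 0.125
```

```bash
python3 g.py 504.3 -13.6 14.5 -8.6; python3 - <<'E'
from h import *
im,d=manip.camera("side")
c=cv2.resize(im[190:240,255:340],None,fx=9,fy=9,interpolation=cv2.INTER_CUBIC); cv2.imwrite("pics/s7.png",c[...,::-1])
E
```

```text
clk 25.65 pos [489.7 -11.4  14.5] yaw -8.57 tilt [ 0. -0. -1.] F [-0.4 -0.7 -1.8] q7 -0.08 grip 0.125
shift mm [14.7 -0.  -0. ] spin 0.0005
```

View pics/s7.png

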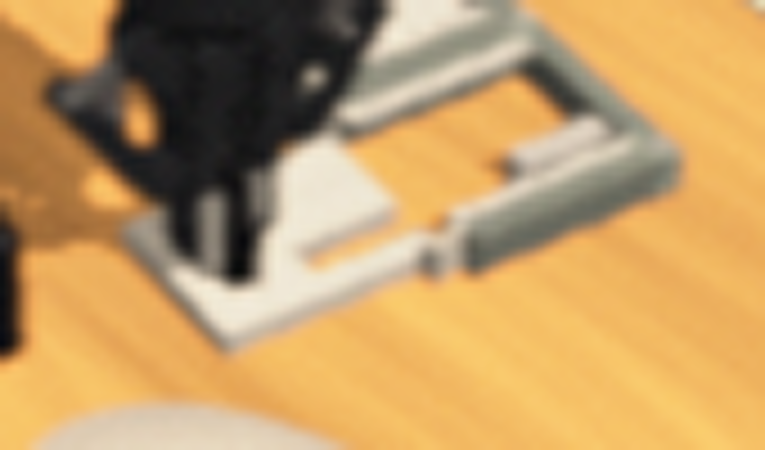

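Nose is at the flared guides at (430,245), with no contact force.

Emit:
send_rows --steps '[[[0.002, 0, 0], 0], [[0.004, 0, 0], 0], [[0.006, 0, 0], 0], [[0.008, 0, 0], 0], [[0.01, 0, 0], 0], [[0.012, 0, 0], 0], [[0.014, 0, 0], 0], [[0.015, 0, 0], 0]]'

```text
clock: 26.7
position: [0.5044, -0.0134, 0.0145]
ee_rot: [0.997, -0.075, -0.0, -0.0]
ft_force: [0.3, 1.4, -3.0]
grip_width: 0.127
```

Emit:
send_rows --steps '[[[0.002, 0, 0], 0], [[0.004, 0, 0], 0], [[0.006, 0, 0], 0], [[0.008, 0, 0], 0], [[0.01, 0, 0], 0], [[0.012, 0, 0], 0], [[0.014, 0, 0], 0], [[0.016, 0, 0], 0]]'

```text
clock: 27.7
position: [0.5202, -0.0158, 0.0145]
ee_rot: [0.997, -0.075, -0.0, -0.0]
ft_force: [-0.5, 3.7, -2.3]
grip_width: 0.134
```

Emit:
send_rows --steps '[[[0.002, 0, 0], 0], [[0.004, 0, 0], 0], [[0.006, 0, 0], 0], [[0.008, 0, 0], 0], [[0.01, 0, 0], 0], [[0.012, 0, 0], 0], [[0.014, 0, 0], 0], [[0.015, 0, 0], 0]]'

```text
clock: 28.7
position: [0.535, -0.018, 0.0144]
ee_rot: [0.997, -0.075, -0.0, -0.0]
ft_force: [-2.9, 3.6, -1.7]
grip_width: 0.136
```

Emit:
send_rows --steps '[[[0.001, 0, 0], 0], [[0.002, 0, 0], 0], [[0.004, 0, 0], 0], [[0.006, 0, 0], 0], [[0.008, 0, 0], 0], [[0.009, 0, 0], 0], [[0.01, 0, 0], 0], [[0.01, 0, 0], 0]]'

```text
clock: 29.7
position: [0.5449, -0.0196, 0.0145]
ee_rot: [0.997, -0.075, 0.0, -0.0]
ft_force: [-0.5, 4.4, -2.5]
grip_width: 0.131
```

```bash
python3 g.py 575.4 -24.5 14.5 -8.6; python3 - <<'E'
from h import *
im,d=manip.camera("side")
c=cv2.resize(im[180:230,265:345],None,fx=9,fy=9,interpolation=cv2.INTER_CUBIC); cv2.imwrite("pics/s8.png",c[...,::-1])
E
```

```text
clk 29.70 pos [544.9 -19.6  14.5] yaw -8.56 tilt [ 0.  0. -1.] F [-0.5  4.4 -2.5] q7 -0.03 grip 0.131
shift mm [30.8  0.3 -0. ] spin 0.0006
```

View pics/s8.png

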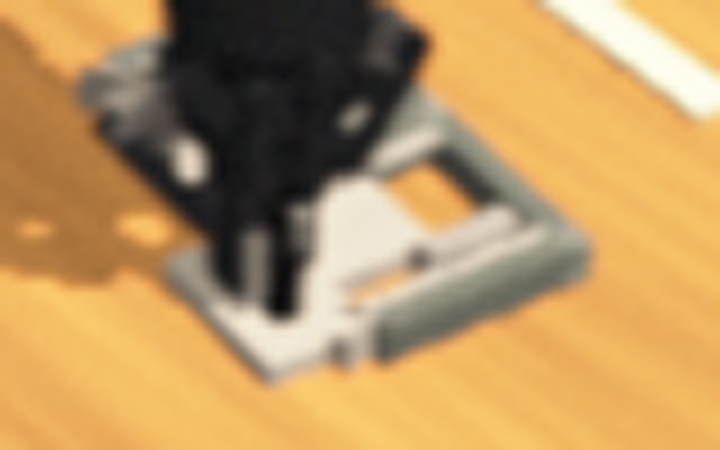

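Side view: key starting into the keyway at (420,255), with a light 4 N push from the right wall. Shifting 0.8 mm left and continuing.

Emit:
send_rows --steps '[[[0.0, -0.0004, 0], 0], [[0.0, -0.0008, 0], 0], [[0.002, -0.0008, 0], 0], [[0.004, -0.0008, 0], 0], [[0.006, -0.0008, 0], 0], [[0.008, -0.0008, 0], 0], [[0.01, -0.0008, 0], 0], [[0.012, -0.0008, 0], 0]]'

```text
clock: 30.75
position: [0.557, -0.0207, 0.0145]
ee_rot: [0.997, -0.075, 0.0, -0.0]
ft_force: [-0.3, -0.1, -1.7]
grip_width: 0.13
```

Emit:
send_rows --steps '[[[0.002, 0, 0], 0], [[0.004, 0, 0], 0], [[0.006, 0, 0], 0], [[0.008, 0, 0], 0], [[0.01, 0, 0], 0], [[0.012, 0, 0], 0], [[0.014, 0, 0], 0], [[0.015, 0, 0], 0]]' --force 20

```text
clock: 31.75
position: [0.5718, -0.0229, 0.0145]
ee_rot: [0.997, -0.075, 0.0, -0.0]
ft_force: [0.4, -0.9, -1.3]
grip_width: 0.129
```

Emit:
send_rows --steps '[[[0.0003, 0, 0], 0], [[0.0006, 0, 0], 0], [[0.0009, 0, 0], 0], [[0.0012, 0, 0], 0], [[0.0015, 0, 0], 0], [[0.0018, 0, 0], 0], [[0.002, 0, 0], 0], [[0.002, 0, 0], 0]]'

```text
clock: 32.75
position: [0.5736, -0.0232, 0.0145]
ee_rot: [0.997, -0.075, -0.0, -0.0]
ft_force: [-0.7, -0.2, -1.8]
grip_width: 0.129
```

```bash
python3 g.py 575.4 -24.5 14.5 -8.6
```

```text
clk 32.75 pos [573.6 -23.2  14.5] yaw -8.57 tilt [-0.  0. -1.] F [-0.7 -0.2 -1.8] q7 -0.01 grip 0.129
shift mm [ 1.9  1.  -0. ] spin 0.0005
```

Emit:
send_rows --steps '[[[0.0003, 0, 0], 0], [[0.0006, 0, 0], 0], [[0.0009, 0, 0], 0], [[0.0012, 0, 0], 0], [[0.0014, 0, 0], 0], [[0.0015, 0, 0], 0], [[0.0015, 0, 0], 0], [[0.0015, 0, 0], 0]]'

```text
clock: 33.75
position: [0.5751, -0.0234, 0.0145]
ee_rot: [0.997, -0.075, 0.0, -0.0]
ft_force: [0.2, 0.5, -2.2]
grip_width: 0.133
```

Emit:
send_rows --steps '[[[0.0003, 0, 0], 0], [[0.0006, 0, 0], 0], [[0.0009, 0, 0], 0], [[0.0012, 0, 0], 0], [[0.0012, 0, 0], 0], [[0.0012, 0, 0], 0], [[0.0012, 0, 0], 0], [[0.0012, 0, 0], 0]]'

```text
clock: 34.75
position: [0.5756, -0.0235, 0.0143]
ee_rot: [0.997, -0.075, -0.001, -0.0]
ft_force: [-4.7, 0.7, 0.1]
grip_width: 0.131
```

Contact at the back wall (-5 N). Setting it down, releasing and rising clear.

Emit:
send_rows --steps '[[[-0.0003, 0, 0.0003], 0], [[-0.0005, 0, 0.0006], 0], [[-0.0005, 0, 0.0008], 0], [[-0.0005, 0, 0.0008], 0], [[-0.0005, 0, 0.0008], 0], [[-0.0005, 0, 0.0008], 0], [[-0.0005, 0, 0.0008], 0], [[-0.0005, 0, 0.0008], 0]]'

```text
clock: 35.75
position: [0.5756, -0.0235, 0.0139]
ee_rot: [0.997, -0.075, -0.0, -0.0]
ft_force: [-5.8, 1.0, 4.0]
grip_width: 0.135
```

Emit:
send_rows --steps '[[[0, 0, 0], 0], [[0, 0, 0], 0], [[0, 0, 0], 0], [[0, 0, 0], 0], [[0, 0, 0], 0], [[0, 0, -0.03], 0], [[0, 0, -0.06], 0], [[0, 0, -0.1], 0]]' --hand 1

```text
clock: 36.75
position: [0.5752, -0.0235, 0.1141]
ee_rot: [0.997, -0.075, -0.001, 0.0]
ft_force: [0.1, 0.4, -0.6]
grip_width: 1.003
```

Emit:
send_rows --steps '[[[-0.02, 0.03, -0.03], 0], [[-0.04, 0.06, -0.06], 0], [[-0.06, 0.1, -0.08], 0], [[-0.07, 0.14, -0.08], 0], [[-0.08, 0.18, -0.08], 0], [[-0.08, 0.2, -0.08], 0], [[-0.08, 0.2, -0.08], 0], [[-0.08, 0.2, -0.08], 0]]'

```text
clock: 37.75
position: [0.4672, -0.2083, 0.1936]
ee_rot: [0.997, -0.074, -0.0, -0.0]
ft_force: [-0.2, -0.1, 0.2]
grip_width: 1.0
```

```bash
python3 g.py; python3 - <<'E'
from h import *
im,d=manip.camera("top"); i=manip.camera_info("top"); cv2.imwrite("pics/t9f.png",im[...,::-1])
c=cv2.resize(im[115:180,215:310],None,fx=8,fy=8,interpolation=cv2.INTER_CUBIC); cv2.imwrite("pics/t9.png",c[...,::-1])
O=np.array([571.5,22.7]);th=np.radians(-8.6);x=np.array([np.cos(th),np.sin(th)]);y=np.array([-x[1],x[0]])
hsv=cv2.cvtColor(c,cv2.COLOR_RGB2HSV); k=(hsv[...,2]<35).astype(np.uint8)
for q in cv2.findContours(k,0,cv2.CHAIN_APPROX_NONE)[0]:
    if cv2.contourArea(q)<1200: continue
    W=px2w(i,(q.reshape(-1,2)+.5)/8-.5+[215,115],.04)[:,:2]*1000
    r=cv2.minAreaRect(W.astype(np.float32)); p=np.array(r[0]); print(np.round([(p-O)@x,(p-O)@y],1),np.round(r[1],1),round(r[2],1))
E
```

```text
clk 37.75 pos [ 467.2 -208.3  193.6] yaw -8.51 tilt [-0.  0. -1.] F [-0.2 -0.1  0.2] q7 0.24 grip 1.000
[  7.9 -47.1] [34.3 14.7] 81.9
[ 7.7 45. ] [35.7 14.4] 82.8
```

View pics/t9.png

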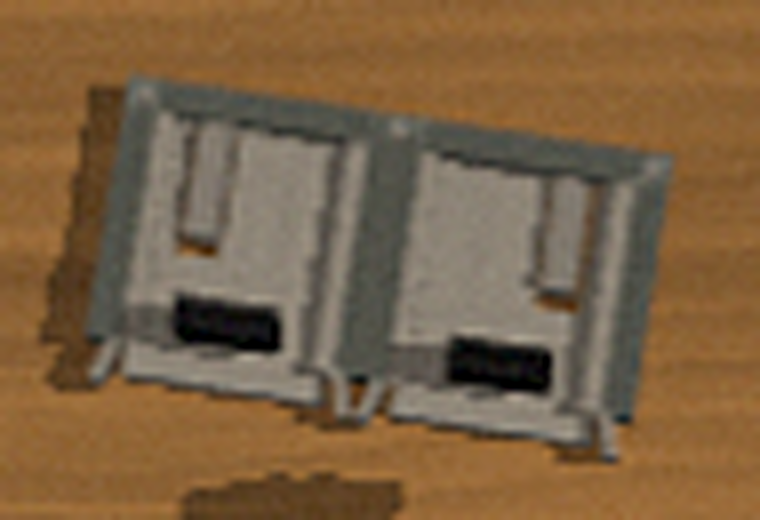

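View pics/t9f.png

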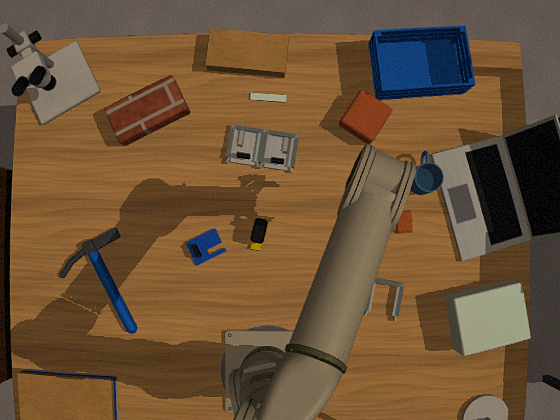

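Both plates lie against the back wall, with keys in their keyways at (205,185) and (562,240) in the crop. The bars read rack y +45 and -47, so the lateral error is about 1 mm. The bystanders are where they were. Handing in.

```bash
python3 -c "
from workcell import manip
print(manip.hand_in())"
```

```text
the job is handed in; nothing more can be done
None
```

Both plates are home in the leftmost rack, and the job was handed in at about 38 s on the clock. plate_1, with its keyway on the left, is in the left lane. plate_2, with its keyway on the right, is in the right lane. I chose the lanes from the key positions in the top view, and both plates went in at the first try.

- **Forces:** no force reading was above about 7 N, and readings came only at the end of each one-second move. The back-wall contact read about 6 N for each plate. plate_2 also touched the right wall lightly, at about 4 N, until I shifted it 0.8 mm left.
- **Final picture:** it shows no gap at the back wall in either lane. The plates are square to the lanes and about 1 mm off centre.
- **Grip bars:** they measured about 8 mm into the rack where 10 mm was expected. The reading is the same for both plates, and I put it down to the mask including the bar's near face. It disagrees with the contact positions, 10.9 mm for plate_1 and about the same for plate_2.
- **Side camera:** it read about 3 mm off, but by the same amount for rack and plates, so I allowed for it.
- **Rest of the table:** the arm is clear and touches nothing. By eye, none of the bystanders moved in the last top view, though the arm partly covered the sherd.

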